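Swing out a wiring stand's prop leg and lay a gland plate on it

ROBOT

A 7-joint arm with a two-finger parallel gripper is mounted at the origin on the work surface. World frame = base frame: x ahead of the robot, y to its left, z up, the work surface at z = 0. Lengths are in m, angles in rad, forces in N, time in s.
With the tool pointing down it reaches from about 0.375 to 0.925 m from the base axis. Payload 3.1 kg.
Tool frame: the origin (TCP) lies between the finger pads; the fingertips stand 19 mm ahead of it and the grasp point (between the pads) is the TCP; z points along the fingers, y is the line along which they close (so a half turn about z gives the same grasp; the last joint's range is limited). The gripper opens to 85 mm and grips with 20 to 120 N. Pads are 22 mm wide; open, the fingers measure 114 mm over their backs; the gripper's body (76 mm by 85 mm) begins 54 mm behind the grasp point. The pads swing forward as they close: fully open they stand 13 mm farther back than shut.
Start: joints at [1.116, 0.383, 0.044, 1.598, -0.018, 1.161, -0.05], TCP at [0.227, -0.609, 0.25] pointing down, gripper open.
Joint ranges: [-2.61, 2.61], [-0.41, 2.15], [-1.48, 1.57], [0, 2.5], [-1.57, 4.71], [0.05, 1.97], [-2.85, 2.85]. Speed limits (rad/s): [2.79, 2.79, 3.14, 3.14, 3.14, 3.14, 3.14].

INTERFACE

Orientations are given as a unit quaternion [x, y, z, w].
In Python, from bench import move_ptp, movel, move_j, move_gripper, pause, inverse_kinematics, read_camera, camera_params, MotionError, sign_off, look_for, tip_of, read_time_s, read_qpos, read_joint_vel, read_effort, read_eef_pos, read_tcp_rot, read_ft_force, read_ft_torque, read_finger_gap, read_grasp_force gives the robot as it stands. Calls block until the motion is done:
- move_ptp(position, orientation): joint-space move of the TCP to a pose.
- movel(position, orientation=None, speed=0.15): straight line of the TCP; orientation=None keeps the orientation; speed is the mean speed in m/s.
- move_j(angles): joint-space move.
- move_gripper(opening, effort=None): finger opening in m; effort is the grip in N (None keeps the last); returns when the fingers have stopped.
- pause(seconds).
- inverse_kinematics(position, orientation): joint angles nearest the present ones, or None.
- read_camera(name): name is "scene" or "top" or "wrist"; returns the picture (480x640x3 uint8, red, green, blue); there is no depth.
- camera_params(name): a dict with "K" (3x3 intrinsics, pixels), "dist_coeffs" ([k1, k2, p1, p2, k3] as OpenCV has them; the pictures are not rectified), "camera_from_world" (4x4, takes a point from world to camera coordinates). Camera axes: x right, y down, z forward; pixel columns grow to the right and rows downward; lengths in m; the calibration is good to about 2 mm. A picture is of the moment at which its call begins: read the wrist's pose just before it. camera_params takes no time and is no camera call; for the wrist camera it gives the pose at the moment of the call.
A pose or a line that the arm cannot do raises MotionError and nothing moves.
- sign_off(): hands the job in; it is judged then, once.
Trained networks look in the newest picture that a camera, given by its name, has taken for a name from the list of things; names that differ only in an ending like _2 or _b are one class to them, and where a whole thing is asked for, a point or a joint stands for the part that bears it (a point fixed in the world has none). Each returns a list of dicts, best first, with "confidence" (0 to 1); they miss things now and then, are a little off and sometimes report something else, mostly with a low value. They report only what shows in the picture. A call takes as long as a camera call.
- look_for(camera, name): "at" ([column, row] in pixels, amid what is visible of it).
- tip_of(camera, name): "at" ([column, row] in pixels: a listed point, or the origin of a listed thing).
Readings, each from a call of its own:
- read_time_s(): time.
- read_qpos(): joint angles.
- read_joint_vel(): joint speeds.
- read_effort(): joint torques, N m.
- read_eef_pos(): TCP position.
- read_tcp_rot(): TCP orientation.
- read_ft_force(): force on the tool from outside, world axes, zero at the start.
- read_ft_torque(): the same for the moment, N m.
- read_finger_gap(): finger opening in m.
- read_grasp_force(): force on a finger pad.
Only numpy, scipy, OpenCV 4.12 (cv2) and the standard library are available. Lean on these libraries where they do the work, as an engineer would, in place of code of your own. Each camera call takes 0.05 s, during which the arm holds its last target. There are 200 camera calls.

TASK

Push the wiring stand's folding prop leg out until it meets the stop post and carries it to the hard end of its short slot, and press the leg home there with a firm, steady push of about 10 N at its free end (never more than 25 N). Then pick up the gland plate by its cable gland and lay it level on the back rail and the leg, gland up, centred over the stand's base with its long sides along the rail, letting go only once it rests on them. Leave the leg against the post and do not disturb the other things on the bench.

Things in the scene. Friction and masses are not known exactly. Their poses are not given: they have to be found in the camera images.
- stand: Wiring stand, screwed down: dark grey base plate 250 x 250 x 6 mm; aluminium back rail 16 mm thick (x), 220 mm long (y), centred at x = +70 mm, top 60 mm above the bench. Origin: centre of the base's underside, on the bench; x towards the rail (on the side away from the robot), y along the rail, z up. Hinge post of the leg, 18 mm thick, at x = +45, y = +85 mm.
- leg: Prop leg: flat aluminium bar on edge, 170 mm long, 12 mm thick, from 12 to 60 mm above the bench. Origin: on its vertical hinge axis at bench level; x along the bar to the free end, z up. Folded, its x is the stand's -y; found 0.4 to 0.75 rad open. Opens clockwise seen from above, free end away from the rail, towards its own -y side, to 1.1-1.4 rad. Friction 0.12 N m; stays where left.
- leg_push (a point): Where to push the leg: on its side that faces the rail (its +y side), 150 mm from the hinge axis, 20 mm from the free end, 36 mm above the bench. Turns with the leg; same axes.
- stop: Stop post: upright, black, 20 mm in diameter, top 50 mm above the bench, about 110 mm from the hinge. Origin: centre of its foot. The leg touches it when this point is at y = -16 mm in the leg's frame. Pushed by the leg it slides stiffly (2 N) in a slot in the way the leg swings, another 2 to 12 mm, and stays; the slot's hard end cannot be seen, only felt.
- plate: Gland plate lying on the bench: grey aluminium, 170 mm (x) x 210 mm (y) x 5 mm, about 0.45 kg, with a black cable gland upright in its middle, by which it is gripped: 30 mm in diameter from 5 to 15 mm height, 26 mm from 15 to 40 mm. Origin: centre of the plate's underside; z up. Laid on the stand, its underside is 60 mm above the bench.
- gland: Bystander: loose spare grey cable gland, 28 mm in diameter, 28 mm tall, in front of the stand. Origin: its foot.
- hood: Bystander: black connector hood 30 x 60 x 42 mm, beyond the gland plate. Origin: its underside.
- terminals: Bystander: green terminal strip 24 x 110 x 22 mm, beyond the stand. Origin: its underside.
- driver: Bystander: screwdriver 200 mm long, to the right.

How it is judged:
By the outcome, as a careful person would: the job done as asked, in the order asked, and still so for the second after the job is handed in, with the robot touching nothing.
It also fails if it takes over 72 s, if anything falls off the work surface, if the arm or the gripper's body presses on something with over 40 N, if the wrist force passes 120 N, or if a joint passes its speed limit or range.

## Working session

There is one attempt and no reset: what is moved stays moved. The work goes in short steps, each a Python script; the robot and the scene stay as the last script left them, time stands still between calls to the robot, and variables do not carry over. Pictures are saved under pics/ and viewed, at most 10 in all, crops included, and the job is handed in when it is done.

```bash
mkdir -p pics
cat > h.py <<'E'
import numpy as np, cv2
from bench import *
def ray(cam,uv,P=None):
    P=P or camera_params(cam); K=np.array(P["K"]);d=np.array(P["dist_coeffs"]);T=np.array(P["camera_from_world"])
    n=cv2.undistortPoints(np.array([[uv]],float),K,d)[0,0]
    R=T[:3,:3]; return -R.T@T[:3,3], R.T@np.array([n[0],n[1],1])
def at_z(cam,uv,z,P=None):
    o,r=ray(cam,uv,P); return o+r*(z-o[2])/r[2]
def proj(cam,pts,P=None):
    P=P or camera_params(cam);T=np.array(P["camera_from_world"])
    return cv2.projectPoints(np.array(pts,float).reshape(-1,1,3),cv2.Rodrigues(T[:3,:3])[0],T[:3,3],np.array(P["K"]),np.array(P["dist_coeffs"]))[0][:,0]
def down(yaw): # tool z down, tool y along (cos yaw, sin yaw)
    from scipy.spatial.transform import Rotation as R
    y=np.array([np.cos(yaw),np.sin(yaw),0]);z=np.array([0,0,-1.]);return R.from_matrix(np.c_[np.cross(y,z),y,z]).as_quat()
E
python3 - <<'E'
from h import *
for c in ("top","scene"):
    im=read_camera(c); cv2.imwrite(f"pics/{c}0.png",im[:,:,::-1])
    for n,z in (("stand",0),("leg",0),("leg_push",.036),("stop",0),("plate",0),("gland",0),("hood",0),("terminals",0),("driver",0)):
        for r in tip_of(c,n)[:2]: print(c,n,np.round(r["at"],1),round(r["confidence"],2),at_z(c,r["at"],z).round(4))
print(read_time_s(),read_tcp_rot(),down(0),read_eef_pos())
E
```

```text
top stand [375.5 222.7] 0.76 [ 0.5648 -0.1726  0.    ]
top leg [347.2 199.5] 0.81 [ 0.6231 -0.0989  0.    ]
top leg_push [388.4 240.3] 0.59 [ 0.5187 -0.2028  0.036 ]
top stop [357.1 237.8] 0.41 [ 0.5251 -0.1261  0.    ]
top plate [225.8 207.6] 0.97 [0.5955 0.2114 0.    ]
top plate [386.4 240.6] 0.62 [ 0.5194 -0.2013  0.    ]
top gland [339.  279.6] 0.43 [ 0.4174 -0.0818  0.    ]
top hood [241.8 160.3] 0.58 [0.7184 0.1741 0.    ]
top terminals [389.4 164.5] 0.69 [ 0.7161 -0.2061  0.    ]
top driver [490.2 269.7] 0.73 [ 0.4504 -0.468   0.    ]
scene stand [294.1 249. ] 0.73 [ 0.5743 -0.1726  0.    ]
scene leg [297.1 273.8] 0.94 [ 0.6219 -0.0987  0.    ]
scene leg_push [411.6 351.7] 0.61 [0.6209 0.2303 0.036 ]
scene stop [326.6 246.8] 0.55 [ 0.5124 -0.1321  0.    ]
scene plate [412.  351.9] 0.88 [0.5943 0.2106 0.    ]
scene plate [326.7 248.5] 0.55 [ 0.5162 -0.127   0.    ]
scene gland [377.6 240.9] 0.58 [ 0.4074 -0.0744  0.    ]
scene hood [348.7 373.4] 0.96 [0.7159 0.1746 0.    ]
scene terminals [233.9 267.6] 0.63 [ 0.715  -0.2027  0.    ]
scene driver [266.5 182.2] 0.85 [ 0.4536 -0.457   0.    ]
1.0 [9.84129311e-01 1.77452810e-01 1.19851045e-05 1.27410036e-05] [0.70710678 0.70710678 0.         0.        ] [ 0.22704785 -0.60907421  0.25029287]
```

View pics/top0.png

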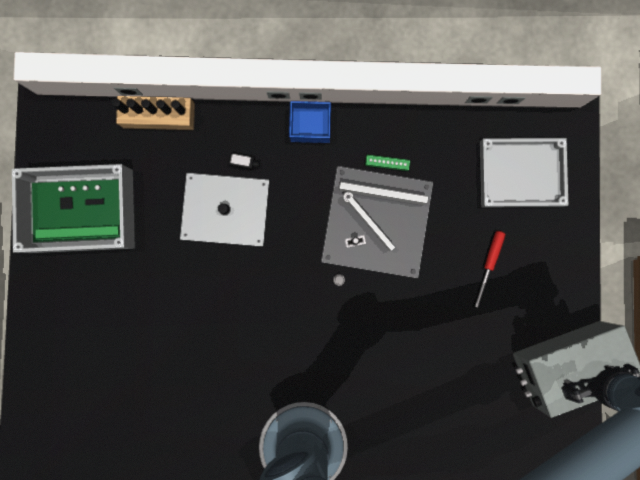

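View pics/scene0.png

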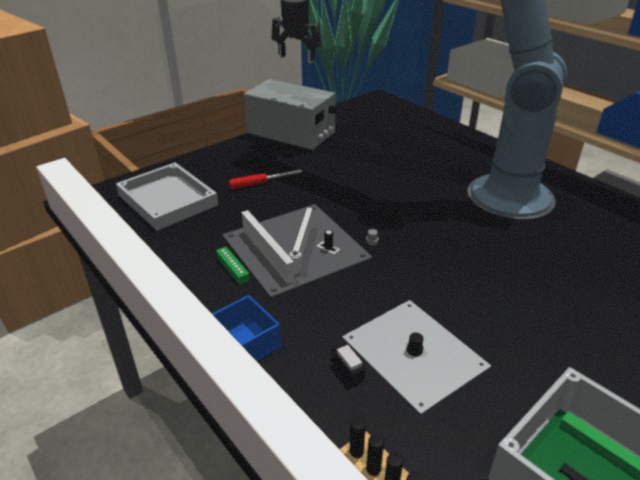

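The top view shows the stand base with corners (337,167), (433,181), (419,277) and (322,262), so yaw is about −0.145. The leg runs from (348,197) to (392,248), the stop is at about (356,240), and the plate is at (224,209). The scene view agrees. The detectors' leg_push in "scene" at (411,352) is false, because that is the plate's gland. Next I'll take a close look from above the stand.

Run:
```python
from h import *
move_ptp([0.50,-0.18,0.36],down(np.pi/2-0.145)); move_gripper(0.0)
P=camera_params("wrist"); im=read_camera("wrist"); cv2.imwrite("pics/w1.png",im[:,:,::-1])
import json; json.dump({k:np.array(v).tolist() for k,v in P.items()},open("P1.json","w"))
for n,z in (("stand",0),("leg",0),("leg_push",.036),("stop",0),("gland",0)):
    for r in tip_of("wrist",n)[:2]: print(n,np.round(r["at"],1),round(r["confidence"],2),at_z("wrist",r["at"],z,P).round(4))
y=-.145;R=np.array([[np.cos(y),-np.sin(y)],[np.sin(y),np.cos(y)]])
print(proj("wrist",[[*(R@np.array(c)+[.568,-.173]),.006] for c in ((-.125,-.125),(-.125,.125),(.125,.125),(.125,-.125))],P).round())
print(read_time_s(),read_qpos(),read_eef_pos(),read_finger_gap(),read_ft_force())
```

```text
stand [329.6 229.9] 0.6 [ 0.5657 -0.1792  0.    ]
leg [387.2 259. ] 0.59 [ 0.6258 -0.0966  0.    ]
leg_push [308.2 204.5] 0.74 [ 0.5145 -0.2023  0.036 ]
stop [365.2 194.6] 0.7 [ 0.5197 -0.12    0.    ]
gland [386.  118.6] 0.57 [ 0.4185 -0.0802  0.    ]
[[245. 146.]
 [425. 146.]
 [410. 305.]
 [256. 306.]]
3.95 [ 0.77897055  0.11372129 -0.54909822  1.71919265  0.0611021   1.32567137
  1.64373526] [ 0.5000086  -0.17999082  0.36002406] 0.000297733268386812 [-0.24019682  0.42863921 -0.07105216]
```

View pics/w1.png

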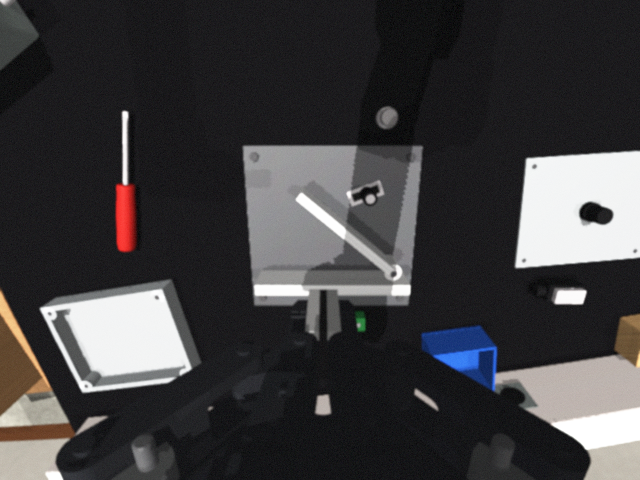

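The wrist view shows base corners at (243,146), (423,146), (411,305) and (256,306), within about 2 px of my model. The leg top runs from hinge (394,272) to free end (300,199), the stop is at (369,196), and the space on the rail side of the leg is clear. I'll fit the stand and leg, then check that the arc is reachable.

```bash
cat >> h.py <<'E'
import json
def rot(a): return np.array([[np.cos(a),-np.sin(a)],[np.sin(a),np.cos(a)]])
E
python3 - <<'E'
from h import *
from scipy.optimize import least_squares
P=json.load(open("P1.json"))
L=np.array([[-.125,-.125,.006],[-.125,.125,.006],[.125,.125,.006],[.125,-.125,.006]])
def tow(p): return np.c_[L[:,:2]@rot(p[2]).T+p[:2],L[:,2]]
wu=np.array([[243,146],[423,146],[411,305],[256,306]],float); tu=np.array([[322,262],[337,167],[433,181],[419,277]],float)[[3,0,1,2]]
f=lambda p:proj("wrist",tow(p),P)-wu
g=lambda p:proj("top",tow(p))-tu
for fn in (f,g):
    s=least_squares(lambda p:fn(p).ravel(),[.568,-.173,-.145]); print(s.x.round(4),fn(s.x).round(1).tolist())
H=at_z("wrist",[394.5,271.5],.06,P);E=at_z("wrist",[299.5,199],.06,P);S=at_z("wrist",[370,199],.05,P);print("H,E,S",H,E,S)
s=s.x; Hs=rot(s[2])@[.045,.085]+s[:2]
print("Hs",Hs,"len",np.linalg.norm((E-H)[:2]),"th",np.arctan2(*(E-Hs.tolist().__add__([.06]))[1::-1]) if 0 else np.arctan2(E[1]-H[1],E[0]-H[0]))
for fl in (0,np.pi):
  print([ (lambda q:None if q is None else round(float(q[6]),2))(inverse_kinematics([*(Hs+rot(t)@[.15,.02]),.038],down(t+fl))) for t in np.arange(-2.15,-3.2,-.15)])
E
```

```text
[ 0.5677 -0.174  -0.1375] [[0.6, 0.7], [0.2, -0.6], [-1.1, -0.3], [0.2, -0.1]]
[ 0.5675 -0.1779 -0.1316] [[0.1, 0.4], [0.0, 0.5], [-0.2, -0.8], [0.0, -0.1]]
H,E,S [ 0.62029649 -0.09698337  0.06      ] [ 0.50061456 -0.2104769   0.06      ] [ 0.51600168 -0.11935738  0.05      ]
Hs [ 0.6233024  -0.09957718] len 0.16493799991068916 th -2.382727907744484
[-0.92, -1.05, -1.2, -1.35, -1.51, 2.84, 2.65, 2.46]
[1.07, 0.92, 0.76, 0.59, 0.42, 0.23, 0.04, -0.14]
```

```bash
cat > push.py <<'E'
from h import *
H=np.array([.622,-.0975]); Z=.038
def go(t,off,sp): movel([*(H+rot(t)@[.15,.017+off]),Z],down(t+np.pi),speed=sp)
def F(t,b,n=3): return float(np.mean([(np.array(read_ft_force())-b)[:2]@rot(t)[:,1] for _ in range(n)]))
E
python3 - <<'E'
from push import *
t=-2.38
p=H+rot(t)@[.15,.017+.022]
move_ptp([*p,.12],down(t+np.pi)); pause(.3); b=np.array(read_ft_force())
movel([*p,Z],speed=.15); print("down",read_time_s(),np.array(read_ft_force())-b)
go(t,.004,.06)
log=[]
for t in np.arange(-2.40,-2.661,-.04):
    go(t,0,.08); f=F(t,b); log.append((round(float(t),3),round(f,2)))
    if f>5: break
print(log,read_time_s()); json.dump([b.tolist(),float(t)],open("st.json","w"))
im=read_camera("top"); cv2.imwrite("pics/top2.png",cv2.resize(im[140:300,290:460],None,fx=3.5,fy=3.5)[:,:,::-1])
E
```

```text
down 5.925 [-0.9039101   0.67448493 -0.02588084]
[(-2.4, 0.59), (-2.44, 0.39), (-2.48, -0.18), (-2.52, 0.14), (-2.56, 0.55), (-2.6, -1.07), (-2.64, -0.41)] 8.125
```

View pics/top2.png

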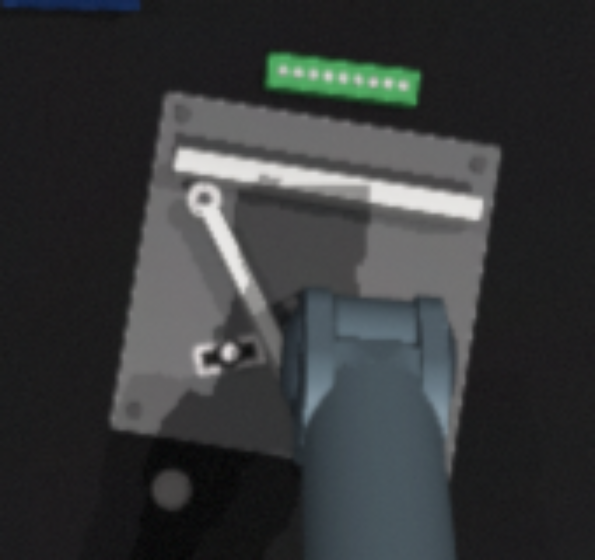

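The leg has swung: it now runs from (205,198) to about (275,345) in the crop, and the stop at (230,352) is still just ahead of it. I'll continue slowly with force monitoring.

Run:
```python
from push import *
b,t=json.load(open("st.json")); b=np.array(b); log=[]
t0=read_time_s()
while t>-3.05:
    t-=.005; go(t,0,.03); f=F(t,b,4); log.append((round(t,3),round(f,1)))
    if f>4.5: 
        pause(.1); f=F(t,b,6); log.append((round(t,4),'chk',round(f,1)))
        if f>4: break
print(log,t0,read_time_s(),read_eef_pos())
json.dump([b.tolist(),float(t)],open("st.json","w"))
```

```text
[(-2.645, 0.8), (-2.65, 0.0), (-2.655, 1.0), (-2.66, 0.6), (-2.665, 1.1), (-2.67, 1.7), (-2.675, 1.6), (-2.68, 0.6), (-2.685, 1.0), (-2.69, 1.3), (-2.695, 1.0), (-2.7, 0.9), (-2.705, 1.1), (-2.71, 1.1), (-2.715, -0.1), (-2.72, 0.9), (-2.725, 0.5), (-2.73, -0.0), (-2.735, 0.4), (-2.74, -0.0), (-2.745, 0.9), (-2.75, 0.2), (-2.755, 0.5), (-2.76, 0.4), (-2.765, -0.2), (-2.77, 0.6), (-2.775, 0.5), (-2.78, 0.4), (-2.785, -0.4), (-2.79, 2.0), (-2.795, 2.3), (-2.8, 2.0), (-2.805, 3.0), (-2.81, 2.5), (-2.815, 2.2), (-2.82, 1.7), (-2.825, 2.4), (-2.83, 1.8), (-2.835, 3.0), (-2.84, 2.1), (-2.845, 1.6), (-2.85, 2.6), (-2.855, 2.7), (-2.86, 2.6), (-2.865, 1.5), (-2.87, 2.7), (-2.875, 2.3), (-2.88, 2.8), (-2.885, 2.0), (-2.89, 3.8), (-2.895, 5.7), (-2.895, 'chk', 5.6)] 8.175 21.025 [ 0.4810321  -0.15167103  0.03806061]
```

Textbook force profile: stop contact at −2.79, about 2.3 N of sliding over about 11 mm, and the hard end near −2.888. Next I'll press to about 10 N and hold.

Run:
```python
from push import *
b,t=json.load(open("st.json")); b=np.array(b); log=[]
for _ in range(14):
    f=F(t,b,6); log.append((round(t,4),round(f,1)))
    if f>9.6: break
    t-=min(.004,max(.001,(10.2-f)*.0015)); go(t,0,.02); pause(.05)
for _ in range(4): pause(.3); log.append(round(F(t,b,6),1))
print(log,read_time_s(),read_eef_pos())
json.dump([b.tolist(),float(t)],open("st.json","w"))
```

```text
[(-2.895, 5.6), (-2.899, 5.4), (-2.903, 7.2), (-2.907, 7.8), (-2.9106, 9.8), 7.4, 8.6, 7.6, 8.8] 23.425 [ 0.48050853 -0.15158814  0.03825883]
```

Run:
```python
from push import *
b,t=json.load(open("st.json")); b=np.array(b); log=[]
t-=.004; go(t,0,.02)
for _ in range(5): pause(.2); log.append(round(F(t,b,6),1))
if np.mean(log)<9.2:
    t-=.003; go(t,0,.02)
    for _ in range(4): pause(.2); log.append(round(F(t,b,6),1))
print(log,t)
# back off, up
p=np.array(read_eef_pos()); n=rot(t)[:,1]
go(t,.02,.05); p=H+rot(t)@[.15,.037]; movel([*p,.16],speed=.2); move_gripper(.07)
# look at the leg and then plate from close
move_ptp([.50,.21,.26],down(np.pi/2-.085))
P=camera_params("wrist"); im=read_camera("wrist"); cv2.imwrite("pics/w2.png",im[:,:,::-1]); json.dump({k:np.array(v).tolist() for k,v in P.items()},open("P2.json","w"))
for r in tip_of("wrist","plate")[:2]: print(r,at_z("wrist",r["at"],0,P))
T=read_camera("top"); cv2.imwrite("pics/top3.png",cv2.resize(T[140:300,170:460],None,fx=2.7,fy=2.7)[:,:,::-1])
print(read_time_s(),read_qpos(),read_finger_gap())
```

```text
[8.4, 9.4, 9.6, 9.0, 9.6] -2.9146162641896742
28.25 [ 0.25750681  0.2695102  -0.83233984  1.81547524  0.21760547  1.15271265
  0.83557536] 0.06993732632608765
```

View pics/w2.png

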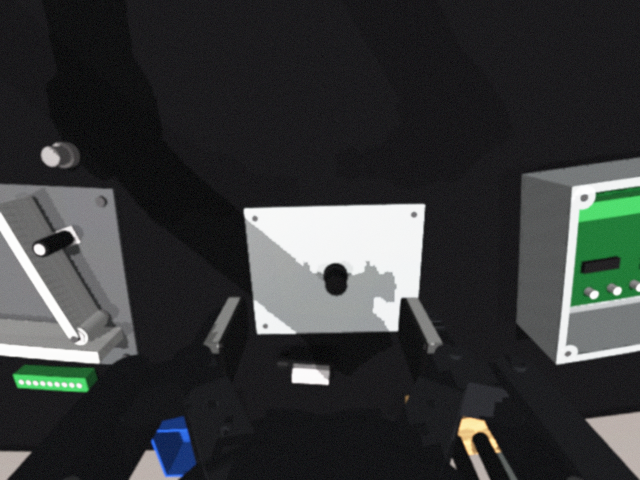

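View pics/top3.png

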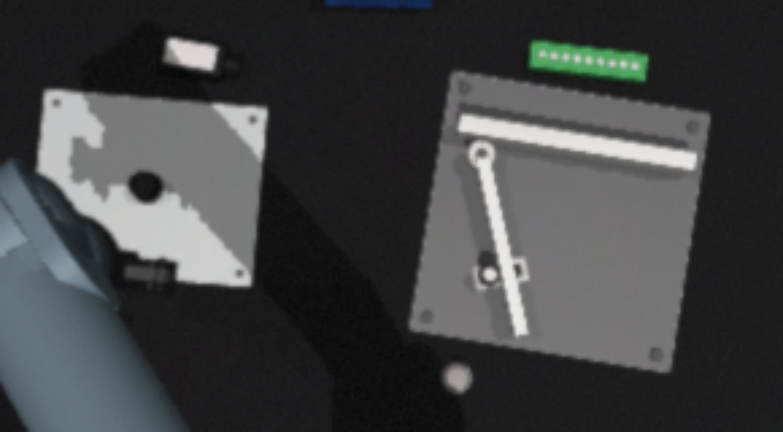

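The leg lies on the post: top3 shows it running from (482,153) to (520,332), touching the stop at (489,273). In the wrist view the plate corners are at (245,208), (424,205) and (256,334), and the gland is at (335,277). I'll fit its pose and grip.

Run:
```python
from h import *
from scipy.optimize import least_squares
P=json.load(open("P2.json"))
L=np.array([[-.085,-.105,.005],[-.085,.105,.005],[.085,-.105,.005],[.085,.105,.005]])
def tow(p): return np.c_[L[:,:2]@rot(p[2]).T+p[:2],L[:,2]]
wu=np.array([[245,208],[424,205],[256,334]],float); tu=np.array([[263,246],[180,240],[269,180],[187,173]],float)
f=lambda p:proj("wrist",tow(p)[:3],P)-wu
g=lambda p:proj("top",tow(p))-tu
S=[]
for fn in (f,g):
    s=least_squares(lambda p:fn(p).ravel(),[.595,.211,-.08]); S.append(s.x);print(s.x.round(4),fn(s.x).round(1).tolist())
print("gland top proj",proj("wrist",[[*S[0][:2],.04]],P), proj("top",[[*S[1][:2],.04]]))
x,y,a=S[0]; 
for fl in (0,np.pi):
  print([None if q is None else np.round(q,2).tolist() for q in (inverse_kinematics([x,y,.036],down(np.pi/2+a+fl)),inverse_kinematics([.5676,-.1755,.096],down(np.pi/2-.136+fl)))])
```

```text
[ 0.5908  0.2137 -0.0714] [[-0.9, 0.3], [0.8, 0.2], [0.2, -0.5]]
[ 0.5897  0.2129 -0.0612] [[0.0, 0.2], [0.3, -0.5], [-0.1, 0.1], [-0.3, 0.2]]
gland top proj [[335.87615937 286.57416196]] [[222.55202635 208.35533366]]
[[0.11, 0.71, -0.68, 1.75, 0.56, 0.88, 0.68], [0.72, 0.54, -0.61, 1.82, 0.39, 0.9, 1.37]]
[[-0.29, 0.6, -0.16, 1.77, 0.13, 0.77, -2.15], [-0.48, 0.65, 0.93, 1.88, -0.65, 0.94, -0.96]]
```

Run:
```python
from h import *
a=-.067; q=down(np.pi/2+a); p=[.592,.2132]
move_ptp([*p,.14],q)
P=camera_params("wrist"); im=read_camera("wrist"); cv2.imwrite("pics/w3.png",im[:,:,::-1])
movel([*p,.037],speed=.1); print(np.array(read_ft_force()))
move_gripper(.015,effort=70); print(read_finger_gap(),read_grasp_force(),read_ft_force())
movel([*p,.06],speed=.06); movel([*p,.20],speed=.2); pause(.2)
P=camera_params("wrist"); im=read_camera("wrist"); cv2.imwrite("pics/w4.png",im[:,:,::-1])
json.dump({k:np.array(v).tolist() for k,v in P.items()},open("P4.json","w"))
print(read_finger_gap(),read_grasp_force(),read_ft_force(),read_ft_torque(),read_time_s(),read_eef_pos())
```

```text
[ 0.15325375 -0.00541648  0.38038266]
0.023607231160445444 68.53339433670044 [-1.66525764 -0.39839188  4.79209006]
0.02356050339516824 69.03912663459778 [-0.07867678  0.28050497 -6.00597742] [ 0.0045955  -0.03953685 -0.02844321] 32.25 [0.59108961 0.21271243 0.19819758]
```

View pics/w4.png

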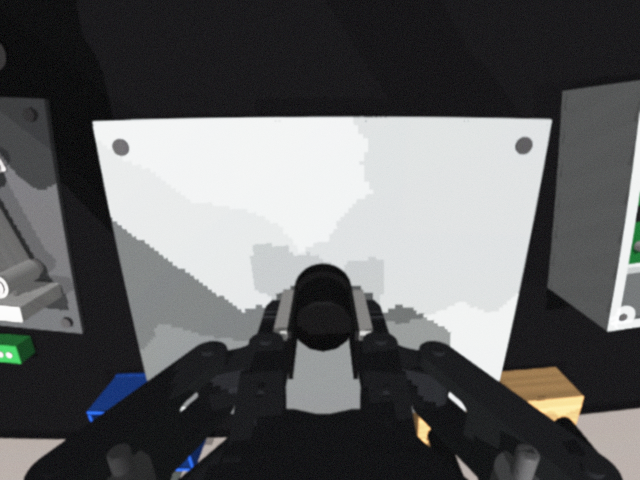

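The plate is held by the gland, with near corners at (93,122) and (552,118). The left edge passes through (145,378) and the right edge through (502,380). I'll fit its offset in the hand.

Run:
```python
from h import *
from scipy.optimize import least_squares
P=json.load(open("P4.json")); o=[0.5911,0.2127,0.1982]
def pts(v):
    x,y,a,z=v[:4]; L=np.array([[-.085,-.105],[-.085,.105],[v[4],-.105],[v[5],.105]])
    return np.c_[L@rot(a).T+[x,y],np.full(4,z)]
wu=np.array([[93,122],[552,118],[145,378],[502,380]],float)
for zf in (None,.166):
    f=lambda v:np.r_[(proj("wrist",pts(v),P)-wu).ravel(), (v[3]-.166)*(0 if zf is None else 1e5)]
    s=least_squares(f,[o[0],o[1],-.067,.166,.05,.05],x_scale=[.01,.01,.01,.01,.05,.05]); print(s.x.round(4),f(s.x).round(1))
a=s.x[2]; print("offset in hand frame", rot(-.067).T@(s.x[:2]-o[:2]))
```

```text
[ 0.5887  0.2126 -0.0599  0.1654  0.0576  0.0606] [-0.8 -0.   0.5  0.3  1.1 -0.3 -0.7 -0.1 -0. ]
[ 0.5888  0.2126 -0.0599  0.166   0.0572  0.0601] [-1.6  0.1  1.3  0.4  0.5 -0.1 -0.1 -0.  -0. ]
offset in hand frame [-0.00229277 -0.00025567]
```

Run:
```python
from h import *
ya=-.143; q=down(np.pi/2+ya); p=np.array([.5676,-.1755])+rot(-.136)@[.0023,.0003]
move_ptp([*p,.18],q); e=np.array(read_eef_pos()); print(e)
movel([*p,.115],speed=.1); pause(.4)
fz=lambda n=8: float(np.mean([read_ft_force()[2] for _ in range(n)]))
f0=fz(); z=.115; log=[round(f0,1)]
while z>.090:
    z-=.001; movel([*p,z],speed=.03); d=fz(5)-f0; log.append((round(z,4),round(d,1)))
    if d>3.2: break
pause(.2); print(log,fz()-f0,read_ft_torque(),read_eef_pos(),read_finger_gap(),read_time_s())
T=read_camera("top"); cv2.imwrite("pics/top5.png",cv2.resize(T[130:310,270:470],None,fx=3,fy=3)[:,:,::-1])
```

```text
[ 0.57091976 -0.17244234  0.18049172]
[-6.0, (0.114, -0.1), (0.113, 0.9), (0.112, -0.0), (0.111, -0.1), (0.11, 0.4), (0.109, 0.6), (0.108, 0.9), (0.107, 0.6), (0.106, 0.3), (0.105, -0.1), (0.104, -0.4), (0.103, 1.0), (0.102, 0.6), (0.101, 0.0), (0.1, 0.1), (0.099, 0.7), (0.098, 0.4), (0.097, 8.3)] 10.208730644444573 [ 0.23008266  0.902238   -0.0199316 ] [ 0.57002934 -0.17556461  0.09782486] 0.023448563519903497 39.6
```

Contact came at the expected height (TCP 0.0975). The moment puts it on the leg side first, so I'll soften the grip to let the plate pivot onto the rail, after checking centring.

Run:
```python
from h import *
for e in (40,20):
    move_gripper(.015,effort=e); pause(.2); print(e,np.mean([read_ft_force() for _ in range(8)],0),np.mean([read_ft_torque() for _ in range(8)],0),read_finger_gap(),read_grasp_force(),read_eef_pos())
print(read_time_s())
```

```text
40 [-4.35240808  0.13416562  6.25595153] [2.39899359e-01 8.88915198e-01 7.28811271e-04] 0.023581056790289063 70.05256175994873 [ 0.57003196 -0.17553141  0.09781411]
20 [-3.88029562  0.77172101  5.35478166] [0.2920793  0.93942903 0.01304652] 0.023717917532301163 70.05401730537415 [ 0.57003674 -0.17553002  0.0977875 ]
40.4833
```

View pics/top5.png

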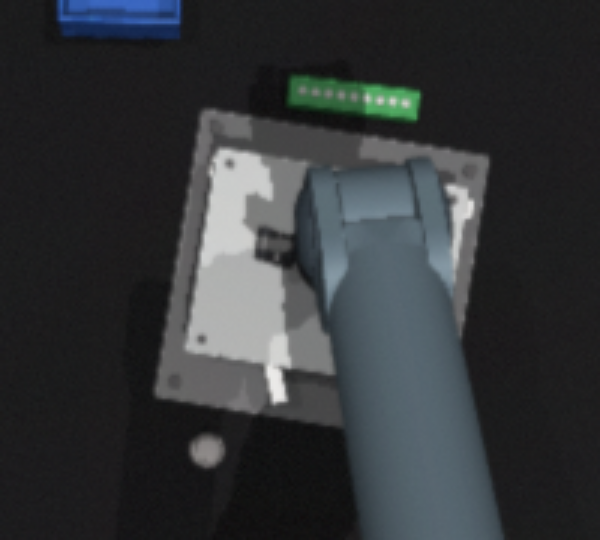

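Run:
```python
from h import *
from scipy.spatial.transform import Rotation as R
s=[.5676,-.1755]
c=lambda a,hx,hy,z:[[*(rot(a)@[i*hx,j*hy]+s),z] for i,j in((1,1),(-1,1),(1,-1))]
cr=lambda u:((u-[270,130])*3).round().tolist()
for a in(-.136,-.15): print(a,"plate",cr(proj("top",c(a,.085,.105,.065))),"base",cr(proj("top",c(a,.125,.125,.006))))
# level: tip the tool about the stand's y
ya=-.143; q0=R.from_quat(down(np.pi/2+ya)); yax=np.array([-np.sin(ya),np.cos(ya),0]); p=[.56993,-.17553]
z=.0970
for d in (.004,.008,.012,.016,.02,.024):
    movel([*p,z],(R.from_rotvec(d*yax)*q0).as_quat(),speed=.02); pause(.05)
    f=np.mean([read_ft_force() for _ in range(6)],0);m=np.mean([read_ft_torque() for _ in range(6)],0)
    print(d,f.round(1),m.round(2),np.round(read_eef_pos(),4))
    if m[1]<.2: break
print(read_time_s())
```

```text
-0.136 plate [[216.0, 148.0], [184.0, 352.0], [468.0, 187.0]] base [[198.0, 108.0], [153.0, 397.0], [487.0, 153.0]]
-0.15 plate [[218.0, 146.0], [183.0, 350.0], [469.0, 189.0]] base [[201.0, 106.0], [151.0, 394.0], [488.0, 156.0]]
0.004 [-4.8  0.4  5.4] [ 0.25  0.88 -0.07] [ 0.5701 -0.1755  0.0978]
0.008 [-3.3  0.6  5.1] [ 0.23  0.85 -0.03] [ 0.5701 -0.1756  0.0978]
0.012 [-4.1  0.   5.7] [0.23 0.75 0.01] [ 0.5701 -0.1756  0.0978]
0.016 [-3.8  0.5  5.4] [ 0.24  0.79 -0.05] [ 0.5701 -0.1756  0.0978]
0.02 [-4.5  0.1  6. ] [ 0.19  0.73 -0.01] [ 0.5702 -0.1756  0.0978]
0.024 [-4.7 -0.1  5.2] [ 0.22  0.73 -0.03] [ 0.5702 -0.1756  0.0978]
42.2833
```

Run:
```python
from h import *
q=down(np.pi/2-.143); p=[.5700,-.1755]
movel([*p,.0974],q,speed=.02); pause(.15)
print(np.mean([read_ft_force() for _ in range(6)],0),np.mean([read_ft_torque() for _ in range(6)],0),read_eef_pos(),read_tcp_rot(),q)
move_gripper(.06); pause(.1); print(read_ft_force(),read_finger_gap())
movel([*p,.20],speed=.15); 
move_ptp([.46,-.19,.36],q)
P=camera_params("wrist"); im=read_camera("wrist"); cv2.imwrite("pics/w6.png",im[100:400,180:500][:,:,::-1].repeat(2,0).repeat(2,1)[:600,:800]); json.dump({k:np.array(v).tolist() for k,v in P.items()},open("P6.json","w"))
print(read_time_s())
```

```text
[-0.46068829  0.53685115  1.5035447 ] [ 0.0092963  -0.03524925  0.02086749] [ 0.57109173 -0.17562754  0.09785206] [ 7.13532742e-02  9.97450659e-01 -1.57350130e-05  9.45427545e-04] [0.07143909 0.99744496 0.         0.        ]
[-0.46784555 -0.30869499  0.64898898] 0.0598683197473846
44.9083
```

View pics/w6.png

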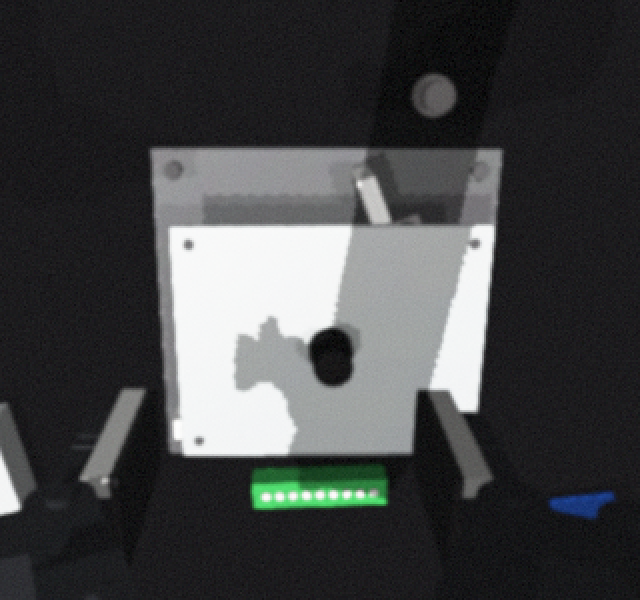

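The plate lies level on the rail and leg, with its near edge (169,225)–(494,225) parallel to the base edge (150,149)–(503,149). I'll check the centring numerically from this one picture.

Run:
```python
from h import *
P=json.load(open("P6.json")); w=lambda u,z:at_z("wrist",[180+u[0]/2,100+u[1]/2],z,P)[:2]
b=[w(u,.006) for u in((150,149),(503,149))]; p=[w(u,.065) for u in((169,225),(494,225),(182,455))]
yw=lambda v:-np.arctan2(v[0],v[1])
a=yw(b[1]-b[0]); ap=yw(p[1]-p[0])
B=(b[0]+b[1])/2+rot(a)@[.125,0]; C=(p[0]+p[1])/2+rot(ap)@[.085,0]; D=(p[1]+p[2])/2
print(a,ap,np.linalg.norm(b[1]-b[0]),np.linalg.norm(p[1]-p[0]),np.linalg.norm(p[2]-p[0]),B,C,D,"off",rot(a).T@(C-B))
for n in("gland","hood","terminals","driver"):
    read_camera("scene") if n=="gland" else 0
    for r in tip_of("scene",n)[:1]: print(n,at_z("scene",r["at"],0).round(3))
print(read_time_s())
```

```text
-0.14258618998150235 -0.14335782960211238 0.251091170494906 0.20968477421051734 0.17148985220427407 [ 0.56734514 -0.17561641] [ 0.56843104 -0.17546665] [ 0.56914631 -0.17572463] off [0.0010536  0.00030255]
gland [ 0.41  -0.078  0.   ]
hood [0.717 0.179 0.   ]
terminals [ 0.722 -0.209  0.   ]
driver [ 0.457 -0.457  0.   ]
45.1583
```

Centred to about 1 mm, yaw matched to under 0.001 rad, and the bystanders have not moved. I'm handing it in.

```bash
python3 -c "
from bench import *
print(sign_off())"
```

```text
the job is handed in; nothing more can be done
None
```

The job is handed in at about 45 s: I pressed the leg home at the slot's hard end with a steady 9–10 N, and the last pictures show it against the post and the plate level on rail and leg, centred to about 1 mm, with the other things where they were.

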